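Bring a bottle on its sled up to the register line

TASK

Stand the plain green bottle upright inside the white outline on the blue sled, with a wide face towards the red line, and let go of it. Then push the sled along its lane, without lifting it or toppling the bottle, and stop when its front edge meets the red line; do not overrun the line. Leave the brown bottle, the steel pin and the screwdriver where they are.

Things in the scene. Friction and masses are not known exactly. Their poses are not given: they have to be found in the camera images.
- board: fixed register board lying on the table: white plate 360 (its x) x 150 (y) x 8 mm (z), origin at the centre of its underside. Its +x axis is the direction in which the sled is to be pushed (roughly to the robot's right). Two aluminium rails with black graduations, 8 mm high above the plate and 18 mm wide, run along x and leave a lane 114 mm wide, centred on y = 0 and open at both ends (nothing stops the sled). The board's place and yaw vary
- line (a point): middle of the red scribed line, 2 mm wide, that crosses the lane and both rails at board x = +130 mm; on the top face of the white plate (z = 8 mm); axes as the board's. The line is only a mark
- sled: loose blue plate, about 0.5 kg (varies), 160 mm (its x) x 110 mm (y) x 24 mm (z), lying on the white plate between the rails with 2 mm of play on each side; origin at the centre of its underside, +x pointing to the line. It slides with dry friction (pushing takes some 2 to 7 N) and stops as soon as it is no longer pushed. At the start its front edge is 70 to 120 mm short of the line
- sled_front (a point): middle of the lower front (+x) edge of the sled, 80 mm ahead of its origin; the front face is upright; axes as the sled's
- sled_rear (a point): middle of the lower rear (-x) edge of the sled, 80 mm behind its origin; the rear face is upright, 24 mm high, covered with a black rubber strip: push here
- outline (a point): centre of the white rectangular outline painted on the sled's top face, 45 mm ahead of the sled's origin and 24 mm above its underside; inside it measures 56 mm along the sled's x and 78 mm along y; axes as the sled's
- blank_bottle: plain light green bottle, empty, 45 g, 46 mm (its x) x 68 mm (y) x 198 mm (z), standing on the table to the right of the board; origin at the centre of its base, z up. The flat wide faces look along its own +x and -x and are alike. Body straight up to about z = 150 mm, then sloping shoulders to 173 mm and a round neck of 24 to 26 mm diameter from 173 to 198 mm. Can be grasped across its 46 mm
- cap_press: fixed dark green lever press behind the board, 480 mm tall; its base reaches 75 mm from the origin towards the robot, and the black ball of its lever stands 125 mm in front of the origin, 70 mm to the right of it and 440 to 480 mm high. Not used: keep the arm clear of it
- brown_bottle: dark brown round waisted bottle, 66 mm diameter, 224 mm high, standing behind the board; origin at the centre of its base; to be left alone
- pin: steel spindle pin, 26 mm diameter at the foot, 110 mm high, standing on end behind the board; origin at the centre of its foot; to be left alone
- driver: blue screwdriver, 165 mm long along its y, 27 mm thick, lying on the table behind the green bottle; origin at the middle of its length, underside; to be left alone
There are look-alikes about, which are no part of the job. Leave any orange look-alike of the blank_bottle alone.

How it is judged:
By the outcome, as a careful person would: the job done as asked, in the order asked, and still so for the second after the job is handed in, with the robot touching nothing.
It also fails if it takes over 64 s, if anything falls off the work surface, if the arm or the gripper's body presses on something with over 40 N, if the wrist force passes 120 N, or if a joint passes its speed limit or range.

ROBOT

A 6-joint arm with a two-finger parallel gripper is mounted at the origin on a cart in front of the work surface, level with it; the furniture and walls round the work are solid. World frame = base frame: x ahead of the robot, y to its left, z up, the work surface at z = 0. Lengths are in m, angles in rad, forces in N, time in s.
With the tool pointing down it reaches from about 0.425 to 0.95 m from the base axis. Payload 3.5 kg.
Tool frame: the origin (TCP) lies midway between the tips of the shut fingers; the grasp point (between the pads) lies 19 mm behind it (ctrl.pinch_z is the distance from the TCP to the grasp point, in m); z points along the fingers, y is the line along which they close (so a half turn about z gives the same grasp; the last joint's range is limited). The gripper opens to 85 mm and grips with 20 to 120 N. Pads are 22 mm wide; open, the fingers measure 114 mm over their backs; the gripper's body (76 mm by 85 mm) begins 54 mm behind the grasp point. The pads swing forward as they close: fully open they stand 13 mm farther back than shut.
Start: joints at [0.998, 0.286, 1.577, -0, 1.279, -0.15], TCP at [0.277, 0.616, 0.231] pointing down, gripper open.
Joint ranges: [-2.77, 2.77], [-0.9, 2.22], [0.21, 2.48], [-1.53, 4.67], [0.24, 2.81], [-2.84, 2.84]. Speed limits (rad/s): [2.79, 2.79, 3.14, 3.14, 3.14, 3.14].

INTERFACE

Orientations are given as a unit quaternion [x, y, z, w].
In Python, from plant import get_state, viewer, sign_off, ctrl gives the robot as it stands. The module is installed in compiled form; this text tells all that it offers.
- The arm moves only by the shell command python3 -m handwheel 'ROWS' [FORCE]. ROWS is JSON, a list that holds one entry, the list of rows, each a list of 5 numbers: the finger opening in m, from 0 to 0.0854, then the shift along the tool's x, y, z in m, then the turn about the tool's z in degrees. In form: [[[claw, x, y, z, spin], ...]]. A call has 1 to 12 rows; each row shifts and turns the commanded pose from where the row before left it, along the tool's axes as they then stand; what a row does not reach is not made up. A row lasts 1/12 s, in which the tool goes at most 41.7 mm and 7.16 degrees, less where a joint would pass 70% of its speed; a pose out of reach is approached as far as the arm can. A call is refused whole if a number of a shift passes 0.0417 or a number of a turn 7.16, either way. A call with a gripper value outside its range is refused whole. The fingers move at their own pace and stop on an object; FORCE is the grip in N (left out, the last holds). Time passes only in rows, so rows that do not move let the fingers close. It gives the time, the measured TCP pose, the force, the opening and the grip force at its end, in the units of the state.
- get_state(): the state, without advancing time (a new reading comes with each control period).
- viewer.read_camera(name): name is "side" or "top" or "wrist"; returns the picture (400x640x3 uint8, blue, green, red); there is no depth.
- viewer.camera_params(name): a dict with "fov_y" (degrees; the focal length in pixels is half the picture's height over the tangent of half this angle, whatever the lens; pixels are square), "cx", "cy" (the principal point, pixels), "xyz" and "attitude" of the camera in the world; the wrist camera has in their place "hand_eye" (4x4, takes a point from camera to tool coordinates, whose origin is the TCP and whose axes are the flange's). Camera axes: x right, y up, looking along -z (the intrinsics and any distortion apply to the point x, -y, -z); pixel columns grow to the right and rows downward; lengths in m; the calibration is good to about 2 mm. A picture is of the moment at which its call begins: read the wrist's pose just before it. camera_params takes no time and is no camera call.
- sign_off(): hands the job in; it is judged then, once.
Trained networks look in the newest picture that a camera, given by its name, has taken for a name from the list of things; names that differ only in an ending like _2 or _b are one class to them, and where a whole thing is asked for, a point or a joint stands for the part that bears it (a point fixed in the world has none). Each returns a list of dicts, best first, with "confidence" (0 to 1); they miss things now and then, are a little off and sometimes report something else, mostly with a low value. They report only what shows in the picture. A call takes as long as a camera call. They do not tell look-alikes from the thing itself.
- viewer.look_for(camera, name): "extent" ([left, top, width, height] as shares, 0 to 1, of the picture: columns of its width, rows of its height, round what is visible of it).
- viewer.outline_of(camera, name): "mask" (400x640 bool, what is visible of it) and "extent" ([left, top, width, height] as shares, 0 to 1, of the picture: columns of its width, rows of its height, round what is visible of it).
- viewer.pinpoint(camera, name): "xy" ([column, row] as shares, 0 to 1, of the picture: columns of its width, rows of its height: a listed point, or the origin of a listed thing).
The state is a dict: "time": time; "qpos": joint angles; "dq": joint speeds; "joint_efforts": joint torques, N m; "eef_pos": TCP position; "tcp_rot": TCP orientation; "contact_force": force on the tool from outside, world axes, zero at the start; "wrist_torque": the same for the moment, N m; "opening": opening from 0.0 (shut) to 1.0 (fully open); "finger_force": force on a finger pad.
Only numpy, scipy, OpenCV 4.12 (cv2) and the standard library are available. Lean on these libraries where they do the work, as an engineer would, in place of code of your own. Each camera call takes 0.05 s, during which the arm holds its last target. There are 200 camera calls.

## Working session

There is one attempt and no reset: what is moved stays moved. The work goes in short steps, Python scripts to look and compute and a shell command to move; the robot and the scene stay as the last step left them, time stands still between calls to the robot, and variables do not carry over. Pictures are saved under pics/ and viewed, at most 10 in all, crops included, and the job is handed in when it is done.

```bash
mkdir -p pics; cat > h.py <<'E'
import numpy as np,cv2,json
from plant import get_state,viewer,ctrl
from scipy.spatial.transform import Rotation as R
def cam(n):
    p=viewer.camera_params(n); f=200/np.tan(np.radians(p['fov_y'])/2)
    if 'hand_eye' in p:
        s=get_state();T=np.eye(4);T[:3,:3]=R.from_quat(s['tcp_rot']).as_matrix();T[:3,3]=s['eef_pos']
        T=T@np.array(p['hand_eye'])
    else:
        T=np.eye(4);a=np.array(p['attitude']);T[:3,:3]=R.from_quat(a).as_matrix() if a.size==4 else a.reshape(3,3);T[:3,3]=p['xyz']
    return p,f,T
def ray(c,u,v):
    p,f,T=c
    d=T[:3,:3]@np.array([(u-p['cx'])/f,-(v-p['cy'])/f,-1]);return T[:3,3],d
def onz(c,u,v,z):
    o,d=ray(c,u,v);return o+d*(z-o[2])/d[2]
def proj(c,P):
    p,f,T=c;q=T[:3,:3].T@(np.asarray(P)-T[:3,3]);return p['cx']+f*q[0]/-q[2],p['cy']-f*q[1]/-q[2]
E
python3 - <<'E'
from h import *
ims={}
for n in('top','side'):
    print({k:v for k,v in viewer.camera_params(n).items()}); ims[n]=viewer.read_camera(n);c=cam(n)
    for nm,z in(('line',.008),('sled_front',.008),('sled_rear',.008),('outline',.032),('blank_bottle',0),('board',0),('cap_press',0),('brown_bottle',0),('pin',0),('driver',0)):
        for r in viewer.pinpoint(n,nm)[:3]:
            u,v=r['xy'][0]*640,r['xy'][1]*400
            print(n,nm,round(r['confidence'],2),round(u),round(v),onz(c,u,v,z).round(3))
print(viewer.camera_params('wrist'),ctrl.pinch_z,get_state())
for n in ims: cv2.imwrite(f'pics/{n}0.png',ims[n])
E
```

```text
{'fov_y': 43.61015647415515, 'cx': 322.033045596831, 'cy': 199.6362052261856, 'xyz': array([ 0.380093  , -0.15567745,  1.20313655]), 'attitude': array([ 0.05515131, -0.06752491, -0.6971442 ,  0.71160992])}
top line 0.98 336 227 [ 0.523 -0.21   0.008]
top sled_front 0.93 292 235 [ 0.502 -0.105  0.008]
top sled_rear 0.83 227 245 [0.476 0.049 0.008]
top outline 0.94 276 239 [ 0.491 -0.067  0.032]
top blank_bottle 0.67 429 211 [ 0.569 -0.437  0.   ]
top blank_bottle 0.61 389 233 [ 0.514 -0.339  0.   ]
top blank_bottle 0.44 348 167 [ 0.676 -0.237  0.   ]
top board 0.7 281 236 [ 0.5   -0.077  0.   ]
top brown_bottle 0.91 348 166 [ 0.677 -0.237  0.   ]
top pin 0.57 286 178 [ 0.644 -0.085  0.   ]
top driver 0.77 409 176 [ 0.655 -0.389  0.   ]
{'fov_y': 56.22794651577428, 'cx': 318.873517425012, 'cy': 201.62756237113484, 'xyz': array([0.13941374, 0.44695131, 0.44114271]), 'attitude': array([-0.15183602,  0.49648175,  0.81407848, -0.26024589])}
side line 0.61 344 222 [ 0.511 -0.19   0.008]
side sled_front 0.87 326 239 [ 0.505 -0.108  0.008]
side sled_rear 0.64 291 284 [0.473 0.049 0.008]
side 
[... 685 characters left out ...]
 {'time': 1.1, 'qpos': array([ 9.97995934e-01,  2.86319919e-01,  1.57671104e+00,  1.67456335e-05,
        1.27862913e+00, -1.50023524e-01]), 'dq': array([ 0.00016555,  0.00086032,  0.00133439,  0.00086557, -0.00026595,
        0.00262607]), 'joint_efforts': array([ 3.48956828e-04, -4.05972290e+01, -2.92946899e+01, -1.60492150e-04,
        5.09870843e-04, -4.06013649e-07]), 'eef_pos': array([0.27691856, 0.61555399, 0.23130559]), 'tcp_rot': array([ 2.09819989e-01,  9.77740033e-01, -2.87045815e-05, -1.94224360e-05]), 'contact_force': array([-0.28395839,  0.63406528, -0.577712  ]), 'wrist_torque': array([-0.01890847,  0.01693337,  0.00840499]), 'finger_force': 0.0, 'opening': 1.0047344610821443}
```

View pics/top0.png

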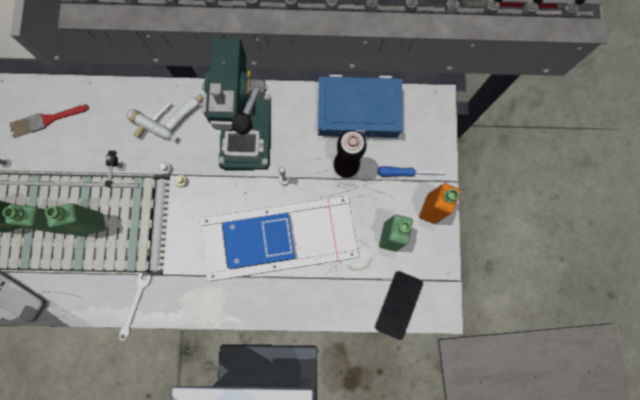

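View pics/side0.png

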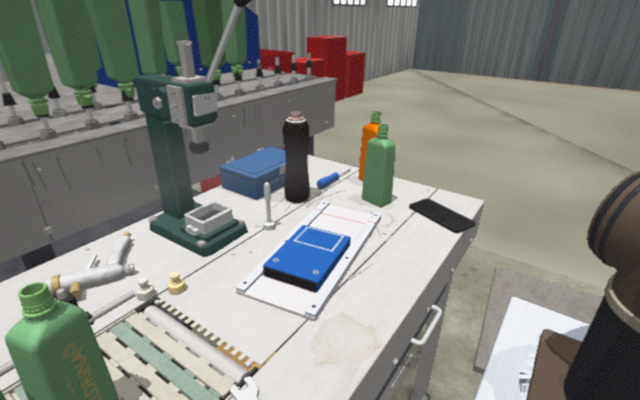

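```bash
python3 - <<'E'
import cv2
a=cv2.imread('pics/top0.png')
cv2.imwrite('pics/topcrop.png',cv2.resize(a[140:280,330:490],None,fx=4,fy=4,interpolation=cv2.INTER_CUBIC))
E
```

```text
(no output)
```

View pics/topcrop.png

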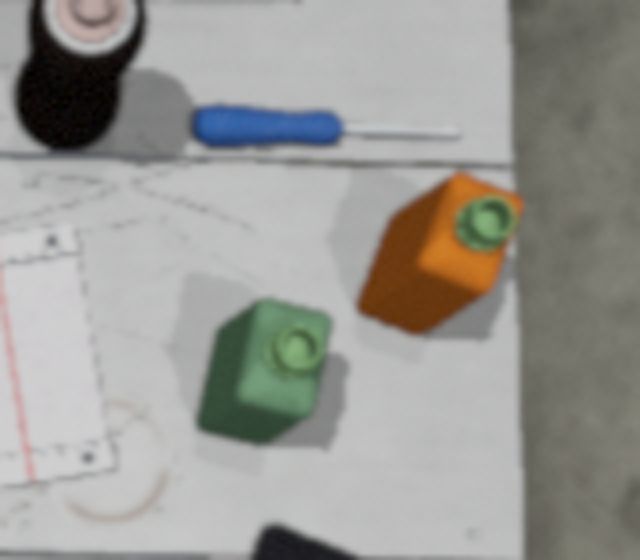

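The plain green bottle is the one at top (396,232), side (378,165), with no lettering. The look-alikes are the orange bottle at (440,203) and two lettered green bottles on the conveyor at (15,217) and (75,218). The enlarged crop shows the bottle at (396,232) plain green and standing right of the board, as described. I'll move above it, going around the base axis.

```bash
python3 -m handwheel '[[[0.0854,-0.0281,-0.0253,-0.0083,0],[0.0854,-0.0281,-0.0253,-0.0083,0],[0.0854,-0.0281,-0.0253,-0.0083,0],[0.0854,-0.0281,-0.0253,-0.0083,0],[0.0854,-0.0281,-0.0253,-0.0083,0],[0.0854,-0.0281,-0.0253,-0.0083,0],[0.0854,-0.0281,-0.0253,-0.0083,0],[0.0854,-0.0281,-0.0253,-0.0083,0],[0.0854,-0.0281,-0.0253,-0.0083,0],[0.0854,-0.0281,-0.0253,-0.0083,0],[0.0854,-0.0281,-0.0253,-0.0083,0],[0.0854,-0.0281,-0.0253,-0.0083,0]]]'
python3 -m handwheel '[[[0.0854,-0.0195,-0.0345,0,0],[0.0854,-0.0195,-0.0345,0,0],[0.0854,-0.0195,-0.0345,0,0],[0.0854,-0.0195,-0.0345,0,0],[0.0854,-0.0195,-0.0345,0,0],[0.0854,-0.0195,-0.0345,0,0],[0.0854,-0.0195,-0.0345,0,0],[0.0854,-0.0195,-0.0345,0,0],[0.0854,-0.0195,-0.0345,0,0],[0.0854,-0.0195,-0.0345,0,0],[0.0854,-0.0195,-0.0345,0,0],[0.0854,-0.0195,-0.0345,0,0]]]'
python3 -m handwheel '[[[0.0854,-0.0165,-0.029,0,0],[0.0854,-0.0165,-0.029,0,0],[0.0854,0,0,0,-7],[0.0854,0,0,0,-7],[0.0854,0,0,0,-6],[0.0854,0,0,0,0],[0.0854,0,0,0,0]]]'
cat > look.py <<'E'
from h import *
import sys
n=sys.argv[1]
s=get_state();y=R.from_quat(s['tcp_rot']).as_matrix()[:,1];print('tcp',s['eef_pos'].round(4),'yang',np.degrees(np.arctan2(y[1],y[0])).round(2),'t',s['time'],'q',s['qpos'].round(2))
c=cam('wrist');im=viewer.read_camera('wrist')
cv2.imwrite(f'pics/{n}.png',im)
for a in sys.argv[2:]:
    nm,z=a.split(':')
    for r in viewer.pinpoint('wrist',nm)[:2]:
        u,v=r['xy'][0]*640,r['xy'][1]*400
        print(nm,round(r['confidence'],2),round(u),round(v),onz(c,u,v,float(z)).round(4))
E
python3 look.py w1 blank_bottle:0 line:0.008
```

```text
time: 2.1
eef_pos: [0.4602, 0.1986, 0.3317]
tcp_rot: [0.21, 0.978, 0.0, 0.0]
contact_force: [1.5, 0.4, -0.4]
opening: 0.999
finger_force: 0.0
time: 3.1
eef_pos: [0.5031, -0.2753, 0.3312]
tcp_rot: [0.21, 0.978, -0.0, 0.0]
contact_force: [1.0, -0.1, 0.3]
opening: 0.999
finger_force: 0.0
time: 3.68
eef_pos: [0.5096, -0.3397, 0.3309]
tcp_rot: [0.038, 0.999, -0.0, -0.0]
contact_force: [-0.4, -1.0, -0.1]
opening: 1.002
finger_force: 0.0
tcp [ 0.5096 -0.3397  0.3309] yang 85.62 t 3.6833 q [-0.75  0.09  1.62 -0.    1.43 -2.25]
blank_bottle 0.87 255 208 [ 0.5768 -0.4402  0.    ]
blank_bottle 0.7 322 152 [ 0.5073 -0.3424  0.    ]
line 0.73 433 157 [ 0.5237 -0.199   0.008 ]
```

View pics/w1.png

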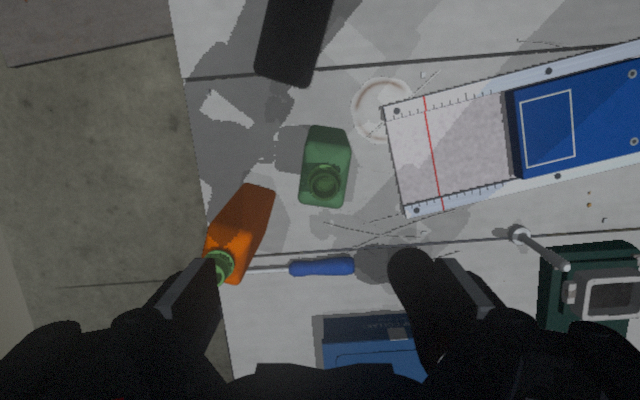

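The wrist view shows the plain green bottle at about (325,167), neck at (325,181). The orange one is at (235,235), and the red line and sled are on the right. I'll fit the bottle's pose to silhouettes from two views.

```bash
cat > fit.py <<'E'
from h import *
from scipy.optimize import minimize
def fitb(views,x0,z0=0.0):
    def model(p):
        x,y,a=p;P=[]
        def rect(w,l,z): return [[sx*w/2,sy*l/2,z] for sx in(1,-1) for sy in(1,-1)]
        th=np.linspace(0,6.28,16)
        parts=[rect(.046,.068,0)+rect(.046,.068,.150),rect(.046,.068,.15)+[[.0125*np.cos(t),.0125*np.sin(t),.173] for t in th],
               [[.013*np.cos(t),.013*np.sin(t),z] for t in th for z in(.173,.198)]]
        c,s=np.cos(a),np.sin(a);M=np.array([[c,-s,0],[s,c,0],[0,0,1]])
        return [np.array(q)@M.T+[x,y,z0] for q in parts]
    def cost(p):
        t=0
        for c,m in views:
            im=np.zeros((1600,2560),np.uint8)
            for q in model(p):
                h=cv2.convexHull(np.array([np.array(proj(c,P))*4+1.5 for P in q]).round().astype(np.int32));cv2.fillConvexPoly(im,h,255)
            r=cv2.resize(im,(640,400),interpolation=cv2.INTER_AREA)/255.
            t+=np.abs(r-m).sum()/m.sum()
        return t
    b=None
    for da in(-.15,0,.15):
        i=np.array(x0)+[0,0,da];sim=np.vstack([i,i+[.008,0,0],i+[0,.008,0],i+[0,0,.15]])
        r=minimize(cost,i,method='Nelder-Mead',options=dict(initial_simplex=sim,xatol=2e-4,fatol=1e-4))
        if b is None or r.fun<b.fun:b=r
    return b
def near(cam_name,c,P):
    u,v=proj(c,P);best=None
    for r in viewer.outline_of(cam_name,'blank_bottle'):
        m=r['mask']
        if m[int(v)-3:int(v)+4,int(u)-3:int(u)+4].any(): return m.astype(float)
E
python3 - <<'E'
from fit import *
V=[]
for n in('top','wrist'):
    c=cam(n)
    if n=='top': viewer.read_camera(n)
    m=near(n,c,[.508,-.341,.1])
    if m is None: print(n,'none');continue
    print(n,m.sum());V.append((c,m))
    if 1:
        r=fitb([V[-1]],[.508,-.341,np.radians(86)]);print(n,r.x[:2].round(4),np.degrees(r.x[2]).round(2),r.fun)
r=fitb(V,[.508,-.341,np.radians(86)]);print(r.x[:2].round(4),np.degrees(r.x[2]).round(2),r.fun)
# board/sled from wrist
for n in('wrist','top'):
    c=cam(n)
    for nm,z in(('line',.008),('sled_front',.008),('outline',.032),('sled_rear',.008)):
        for q in viewer.pinpoint(n,nm)[:1]:
            print(n,nm,round(q['confidence'],2),onz(c,q['xy'][0]*640,q['xy'][1]*400,z).round(4))
E
```

```text
top none
wrist 3674.0
wrist [ 0.5059 -0.3382] 77.89 0.14140062121745814
[ 0.5059 -0.3382] 77.89 0.14140062121745814
wrist line 0.73 [ 0.5235 -0.1988  0.008 ]
wrist sled_front 0.94 [ 0.5029 -0.1024  0.008 ]
wrist outline 0.92 [ 0.4941 -0.067   0.032 ]
wrist sled_rear 0.97 [0.4752 0.0512 0.008 ]
top line 0.91 [ 0.5256 -0.2057  0.008 ]
top sled_front 0.68 [ 0.508  -0.1035  0.008 ]
top outline 0.74 [ 0.4872 -0.0653  0.032 ]
top sled_rear 0.57 [0.4675 0.0494 0.008 ]
```

```bash
python3 -m handwheel '[[[0.0854,0,0,0,7.1],[0.0854,0.004,0,0.02,0.5],[0.0854,0,0,0.035,0],[0.0854,0,0,0.035,0],[0.0854,0,0,0.035,0],[0.0854,0,0,0.03,0],[0.0854,0,0,0.025,0],[0.0854,0,0,0.013,0],[0.0854,0,0,0.010,0],[0.0854,0,0,0,0],[0.0854,0,0,0,0]]]'
python3 look.py w2 blank_bottle:0
```

```text
time: 5.3
eef_pos: [0.5065, -0.3396, 0.1293]
tcp_rot: [0.103, 0.995, -0.001, 0.001]
contact_force: [-0.6, -0.2, -0.2]
opening: 1.0
finger_force: 0.0
tcp [ 0.5065 -0.3396  0.1293] yang 78.17 t 5.3 q [-0.76  0.25  1.82  0.    1.07 -2.12]
blank_bottle 0.95 325 193 [ 0.5081 -0.3392  0.    ]
blank_bottle 0.78 226 290 [ 0.574  -0.4379  0.    ]
```

View pics/w2.png

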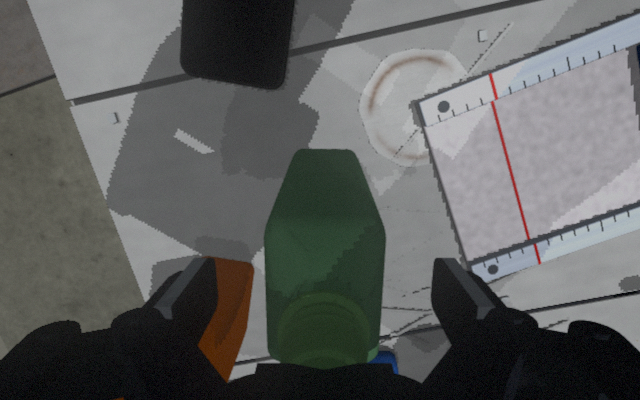

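The bottle, from (265,150) to (385,365), stands square and centred between the fingers. Closing on it.

```bash
python3 -m handwheel '[[[0.06,0,0,0.0015,0],[0.05,0,0,0,0],[0.04,0,0,0,0],[0.035,0,0,0,0],[0.035,0,0,0,0],[0.035,0,0,0,0],[0.035,0,0,0,0],[0.035,0,0,0,0]]]' 25
python3 -m handwheel '[[[0.035,0,0,0,0],[0.035,0,0,-0.01,0],[0.035,0,0,-0.02,0],[0.035,0,0,-0.03,0],[0.035,0,0,-0.03,0],[0.035,0,0,-0.01,0],[0.035,0,0,0,0],[0.035,0,0,0,0]]]'
python3 - <<'E'
from fit import *
s=get_state();P=s['eef_pos'];y=R.from_quat(s['tcp_rot']).as_matrix()[:,1];a=np.arctan2(y[1],y[0]);print(P.round(4),np.degrees(a),s['time'])
c0=None;V=[]
for n in('wrist','side'):
    c=cam(n);im=viewer.read_camera(n);cv2.imwrite(f'pics/g_{n}.png',im)
    m=near(n,c,[P[0],P[1],.15]);print(n,None if m is None else m.sum())
    for nm,z in(('blank_bottle',.1),('outline',.032),('sled_front',.008),('sled_rear',.008),('line',.008)):
        for q in viewer.pinpoint(n,nm)[:2]:
            print(n,nm,round(q['confidence'],2),onz(c,q['xy'][0]*640,q['xy'][1]*400,z).round(4))
a,b=cv2.imread('pics/g_wrist.png'),cv2.imread('pics/g_side.png')
cv2.imwrite('pics/g.png',np.hstack([cv2.resize(a,(440,275)),cv2.resize(b[80:280,260:520],(358,275))]))
E
```

```text
time: 6.07
eef_pos: [0.506, -0.3391, 0.1269]
tcp_rot: [0.103, 0.995, -0.0, 0.0]
contact_force: [-0.9, -0.3, 3.2]
opening: 0.499
finger_force: 26.1
time: 6.73
eef_pos: [0.5056, -0.3386, 0.226]
tcp_rot: [0.103, 0.995, 0.0, -0.0]
contact_force: [-0.1, -1.0, -0.5]
opening: 0.498
finger_force: 25.9
[ 0.5056 -0.3386  0.226 ] 78.17704401965653 6.7333
wrist 23224.0
wrist blank_bottle 0.61 [ 0.5356 -0.4089  0.1   ]
wrist blank_bottle 0.55 [ 0.5063 -0.3405  0.1   ]
wrist outline 0.84 [ 0.4944 -0.0683  0.032 ]
wrist sled_front 0.61 [ 0.5024 -0.1045  0.008 ]
wrist line 0.75 [ 0.5201 -0.1994  0.008 ]
side 2073.0
side blank_bottle 0.67 [ 0.4774 -0.2303  0.1   ]
side blank_bottle 0.64 [ 0.517  -0.3566  0.1   ]
side outline 0.73 [ 0.5019 -0.0715  0.032 ]
side sled_front 0.83 [ 0.506  -0.1092  0.008 ]
side sled_front 0.43 [ 0.5185 -0.1112  0.008 ]
side sled_rear 0.72 [ 0.6753 -0.2221  0.008 ]
side sled_rear 0.6 [0.4728 0.0534 0.008 ]
side line 0.83 [ 0.5174 -0.2111  0.008 ]
```

View pics/g.png

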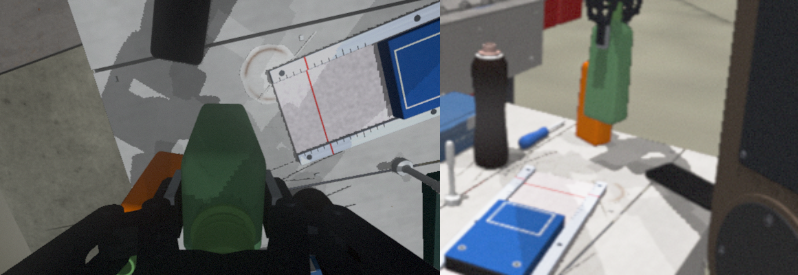

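The bottle is held upright at about (222,175) in the wrist half of the picture and (608,80) in the side half. I'll carry it over the sled and turn it square to the sled.

```bash
python3 -m handwheel '[[[0.035,0.0085,0.033,0,0],[0.035,0.0085,0.033,0,0],[0.035,0.0085,0.033,0,0],[0.035,0.0085,0.033,0,0],[0.035,0.0085,0.033,0,0],[0.035,0.0085,0.033,0,0],[0.035,0.0085,0.033,0,0],[0.035,0.0085,0.033,0,0]]]'
python3 -m handwheel '[[[0.035,0,0,0,-5.5],[0.035,0,0,0,-5.5],[0.035,0,0,0,-5.5],[0.035,0,0,0,-5.5],[0.035,0,0,0,0],[0.035,0,0,0,0]]]'
python3 look.py p1 outline:0.032 sled_front:0.008 line:0.008 sled_rear:0.008 blank_bottle:0.1
python3 - <<'E'
from h import *
for n in('top','side'):
    c=cam(n);cv2.imwrite(f'pics/p1_{n}.png',viewer.read_camera(n))
    for nm,z in(('line',.008),('sled_front',.008),('sled_rear',.008)):
        for q in viewer.pinpoint(n,nm)[:1]:
            print(n,nm,round(q['confidence'],2),onz(c,q['xy'][0]*640,q['xy'][1]*400,z).round(4))
E
```

```text
time: 8.1
eef_pos: [0.493, -0.065, 0.2268]
tcp_rot: [0.103, 0.995, -0.0, 0.0]
contact_force: [0.2, -0.2, 0.1]
opening: 0.494
finger_force: 25.9
time: 8.6
eef_pos: [0.4933, -0.0665, 0.2266]
tcp_rot: [-0.088, 0.996, -0.0, 0.0]
contact_force: [0.4, -0.1, -0.9]
opening: 0.5
finger_force: 26.0
tcp [ 0.4933 -0.0665  0.2266] yang 100.04 t 8.6 q [-0.34 -0.11  2.01 -0.    1.24 -2.08]
sled_front 0.77 284 171 [ 0.5016 -0.106   0.008 ]
sled_front 0.74 323 193 [ 0.5179 -0.0632  0.008 ]
line 0.74 191 174 [ 0.5208 -0.1989  0.008 ]
sled_rear 0.95 439 174 [0.4779 0.0493 0.008 ]
sled_rear 0.68 154 299 [ 0.672  -0.2287  0.008 ]
blank_bottle 0.72 321 194 [ 0.4952 -0.0684  0.1   ]
top line 0.67 [ 0.5192 -0.2024  0.008 ]
top sled_front 0.87 [ 0.5033 -0.0989  0.008 ]
top sled_rear 0.67 [0.474  0.0552 0.008 ]
side line 0.66 [ 0.5148 -0.1997  0.008 ]
side sled_front 0.68 [ 0.5127 -0.1085  0.008 ]
side sled_rear 0.67 [0.4731 0.0458 0.008 ]
```

View pics/p1.png

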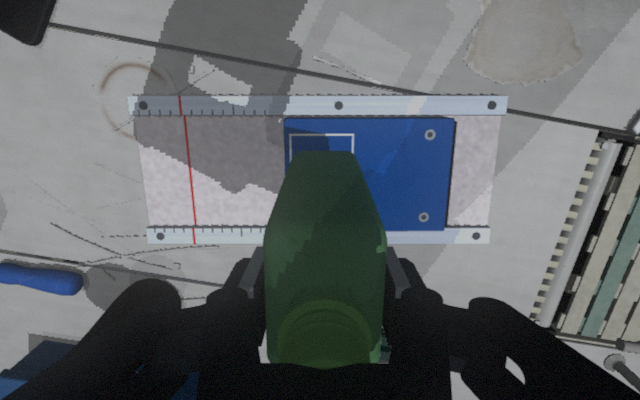

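The picture shows the red line from (180,96) to (195,243). The sled's top runs from (285,119) to (454,118) along the near side and to (445,230) at the far rear. The outline's near side goes from (290,134) to (354,133). I'll turn these into a sled pose.

```bash
python3 - <<'E'
from h import *
c=cam('wrist')
def w(u,v,z): return onz(c,u,v,z)[:2]
pts={'sl_nf':(285,119,.032),'sl_nr':(454,118,.032),'sl_fr':(445,230,.032),'o1':(290,134,.032),'o2':(354,133,.032),'l1':(180,96,.016),'l2':(195,243,.016),'l1p':(182,116,.008),'l2p':(194,227,.008),'railn1':(128,96,.016),'railn2':(508,96,.016),'railf1':(147,244,.016),'railf2':(490,243,.016)}
W={k:w(*v) for k,v in pts.items()}
for k in W: print(k,W[k].round(4))
an=lambda a,b:np.degrees(np.arctan2(*(W[b]-W[a])[::-1])).round(2)
print('sled len',np.linalg.norm(W['sl_nf']-W['sl_nr']),'wid',np.linalg.norm(W['sl_fr']-W['sl_nr']))
print('ang sled',an('sl_nr','sl_nf'),'fr',an('sl_nr','sl_fr')-90,'rail',an('railn2','railn1'),an('railf2','railf1'),'line',an('l1','l2')-90)
t=np.radians(an('railn2','railn1')/2+an('railf2','railf1')/2);ex=np.array([np.cos(t),np.sin(t)]);ey=np.array([-ex[1],ex[0]])
mid=(W['l1']+W['l2'])/2
for k in W: d=W[k]-mid;print(k,(ex@d).round(4),(ey@d).round(4))
E
```

```text
sl_nf [ 0.4489 -0.1105]
sl_nr [0.421  0.0409]
sl_fr [0.5274 0.0614]
o1 [ 0.4615 -0.104 ]
o2 [ 0.4502 -0.0461]
l1 [ 0.4464 -0.2122]
l2 [ 0.5923 -0.1864]
l1p [ 0.4653 -0.212 ]
l2p [ 0.578  -0.1914]
railn1 [ 0.455  -0.2603]
railn2 [0.3924 0.091 ]
railf1 [ 0.6022 -0.2359]
railf2 [0.538  0.1184]
sled len 0.15394673982618973 wid 0.10833507215771503
ang sled -79.57 fr -79.06 rail -79.9 -79.72 line -79.96000000000001
sl_nf -0.0998 -0.0536
sl_nr -0.2538 -0.0542
sl_fr -0.2552 0.0541
o1 -0.104 -0.0401
o2 -0.163 -0.0409
l1 -0.0002 -0.0741
l2 0.0002 0.0741
l1p 0.003 -0.0554
l2p 0.0026 0.0591
railn1 0.0486 -0.0741
railn2 -0.3082 -0.0736
railf1 0.0507 0.0751
railf2 -0.3094 0.0745
```

```bash
python3 -m handwheel '[[[0.035,-0.0013,-0.0006,0.01,0],[0.035,0,0,0.02,0],[0.035,0,0,0.015,0],[0.035,0,0,0.01,0],[0.035,0,0,0.005,0],[0.035,0,0,0.002,0],[0.035,0,0,0,0],[0.035,0,0,0,0]]]'
python3 look.py d1 blank_bottle:0.037
python3 - <<'E'
from h import *
a=cv2.imread('pics/d1.png');viewer.read_camera('side');b=viewer.read_camera('side')
cv2.imwrite('pics/d.png',np.hstack([cv2.resize(a[60:260,160:480],(400,250)),cv2.resize(b[120:320,220:480],(325,250))]))
E
```

```text
time: 9.97
eef_pos: [0.4953, -0.0671, 0.1652]
tcp_rot: [-0.089, 0.996, -0.0, 0.001]
contact_force: [0.2, 0.4, 0.4]
opening: 0.496
finger_force: 25.9
tcp [ 0.4953 -0.0671  0.1652] yang 100.17 t 9.9667 q [-0.34 -0.04  2.06 -0.    1.12 -2.09]
blank_bottle 0.87 322 194 [ 0.4979 -0.0683  0.037 ]
```

View pics/d.png

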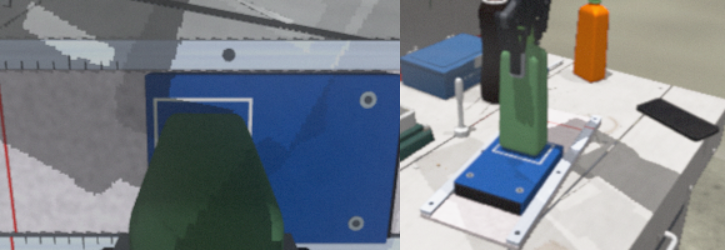

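```bash
python3 - <<'E'
from h import *
c=cam('wrist')
im=cv2.imread('pics/d1.png').astype(int)
print([tuple(im[r,322]) for r in range(132,160)])
for v,z in((139,.032),(151,.038),(151,.036)): print(v,z,onz(c,322,v,z).round(4))
print([tuple(im[157,k]) for k in list(range(278,302))])
print([tuple(im[157,k]) for k in list(range(340,368))])
E
```

```text
[(np.int64(130), np.int64(73), np.int64(42)), (np.int64(132), np.int64(74), np.int64(40)), (np.int64(131), np.int64(73), np.int64(42)), (np.int64(127), np.int64(70), np.int64(34)), (np.int64(132), np.int64(73), np.int64(42)), (np.int64(134), np.int64(82), np.int64(52)), (np.int64(164), np.int64(137), np.int64(126)), (np.int64(194), np.int64(191), np.int64(189)), (np.int64(179), np.int64(172), np.int64(165)), (np.int64(152), np.int64(116), np.int64(95)), (np.int64(124), np.int64(71), np.int64(39)), (np.int64(101), np.int64(61), np.int64(38)), (np.int64(83), np.int64(52), np.int64(33)), (np.int64(79), np.int64(50), np.int64(30)), (np.int64(82), np.int64(45), np.int64(30)), (np.int64(81), np.int64(48), np.int64(30)), (np.int64(82), np.int64(49), np.int64(28)), (np.int64(77), np.int64(48), np.int64(26)), (np.int64(72), np.int64(51), np.int64(35)), (np.int64(51), np.int64(53), np.int64(40)), (np.int64(53), np.int64(56), np.int64(40)), (np.int64(49), np.int64(55), np.int64(39)), (np.int64(49), np.int64(55), np.int64(41)), (np.int64(47), np.int64(54), np.int64(38)), (np.int64(51), np.int64(
[... 1873 characters left out ...]
(58), np.int64(40)), (np.int64(51), np.int64(56), np.int64(39)), (np.int64(55), np.int64(61), np.int64(43)), (np.int64(72), np.int64(64), np.int64(40)), (np.int64(111), np.int64(66), np.int64(35)), (np.int64(129), np.int64(69), np.int64(35)), (np.int64(155), np.int64(121), np.int64(108)), (np.int64(184), np.int64(174), np.int64(167)), (np.int64(190), np.int64(188), np.int64(186)), (np.int64(166), np.int64(145), np.int64(142)), (np.int64(131), np.int64(73), np.int64(35)), (np.int64(132), np.int64(72), np.int64(39)), (np.int64(129), np.int64(71), np.int64(34)), (np.int64(133), np.int64(75), np.int64(39)), (np.int64(130), np.int64(70), np.int64(38)), (np.int64(130), np.int64(73), np.int64(31))]
```

```bash
python3 -m handwheel '[[[0.035,0.0015,-0.0013,0.002,0],[0.035,0,0,0.002,0],[0.035,0,0,0.001,0],[0.035,0,0,0,0]]]'
python3 -m handwheel '[[[0.035,0,0,0.001,0],[0.035,0,0,0,0],[0.035,0,0,0,0]]]'
```

```text
time: 10.5
eef_pos: [0.4932, -0.0684, 0.159]
tcp_rot: [-0.089, 0.996, 0.0, -0.0]
contact_force: [0.5, 0.4, -0.4]
opening: 0.496
finger_force: 26.0
time: 10.75
eef_pos: [0.4935, -0.0685, 0.1589]
tcp_rot: [-0.089, 0.996, -0.0, 0.0]
contact_force: [-1.2, 0.2, 3.2]
opening: 0.494
finger_force: 26.2
```

Contact at 3.2 N, so the bottle is standing on the sled. I'll let go and rise.

```bash
python3 -m handwheel '[[[0.05,0,0,0,0],[0.055,0,0,0,0],[0.07,0,0,0,0],[0.085,0,0,0,0],[0.085,0,0,0,0],[0.085,0,0,0,0]]]'
python3 -m handwheel '[[[0.085,0,0,-0.008,0],[0.085,0,0,-0.02,0],[0.085,0,0,-0.035,0],[0.085,0,0,-0.035,0],[0.085,0,0,-0.035,0],[0.085,0,0,-0.02,0],[0.085,0,0,0,0],[0.085,0,0,0,0]]]'
python3 look.py r1 line:0.008 outline:0.032
python3 - <<'E'
from fit import *
s=get_state();c=cam('wrist');m=near('wrist',c,[.495,-.0685,.12])
if m is not None:
    r=fitb([(c,m)],[.495,-.0685,np.radians(100)],.032);print(r.x[:2].round(4),np.degrees(r.x[2]).round(2),r.fun)
a=cv2.imread('pics/r1.png');b=viewer.read_camera('side')
cv2.imwrite('pics/r.png',np.hstack([cv2.resize(a[60:300,160:480],(430,322)),cv2.resize(b[120:320,220:450],(370,322))]))
E
```

```text
time: 11.25
eef_pos: [0.4934, -0.0684, 0.1583]
tcp_rot: [-0.089, 0.996, 0.0, -0.0]
contact_force: [0.9, -0.3, 0.1]
opening: 0.996
finger_force: 0.0
time: 11.92
eef_pos: [0.494, -0.0686, 0.3135]
tcp_rot: [-0.089, 0.996, -0.001, 0.002]
contact_force: [-0.2, -0.0, -1.1]
opening: 0.993
finger_force: 0.0
tcp [ 0.494  -0.0686  0.3135] yang 100.18 t 11.9167 q [-0.34 -0.17  1.9  -0.    1.4  -2.09]
line 0.85 218 158 [ 0.5197 -0.1994  0.008 ]
[ 0.4895 -0.0679] 102.21 0.14013071895424836
```

View pics/r.png

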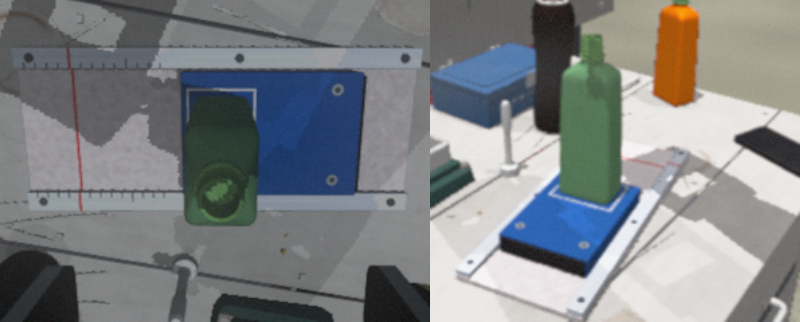

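The bottle stands inside the outline at about (222,110) to (222,225) in the wrist half, wide faces towards the line. Next I'll go behind the sled, turn 90° and part the fingers so both push the rear face.

```bash
python3 -m handwheel '[[[0.04,-0.002,0.0334,0,0],[0.04,0,0.0334,0,0],[0.04,0,0.0334,0,0],[0.04,0,0.0334,0,0],[0.04,0,0.0334,0,0],[0.04,0,0,0,7],[0.04,0,0,0,7],[0.04,0,0,0,7],[0.04,0,0,0,7],[0.04,0,0,0,7],[0.04,0,0,0,7],[0.04,0,0,0,7]]]'
python3 -m handwheel '[[[0.04,0,0,0,7],[0.04,0,0,0,7],[0.04,0,0,0,7],[0.04,0,0,0,7],[0.04,0,0,0,7],[0.04,0,0,0,6],[0.04,0,0,0.03,0],[0.04,0,0,0.03,0],[0.04,0,0,0.03,0],[0.04,0,0,0,0],[0.04,0,0,0,0]]]'
python3 look.py q1 line:0.008 sled_front:0.008 sled_rear:0.008 outline:0.032 blank_bottle:0.032
```

```text
time: 13.17
eef_pos: [0.4654, 0.0963, 0.31]
tcp_rot: [0.335, 0.942, -0.0, -0.001]
contact_force: [1.1, -0.0, -0.4]
opening: 0.472
finger_force: 0.0
time: 14.08
eef_pos: [0.4643, 0.0963, 0.2191]
tcp_rot: [0.642, 0.767, -0.002, -0.002]
contact_force: [-0.2, 0.1, 0.5]
opening: 0.468
finger_force: 0.0
tcp [0.4643 0.0963 0.2191] yang 10.17 t 14.0833 q [-0.01 -0.15  2.06 -0.    1.24 -0.19]
sled_rear 0.73 322 212 [0.4684 0.0551 0.008 ]
blank_bottle 0.84 325 332 [ 0.494  -0.0684  0.032 ]
```

View pics/q1.png

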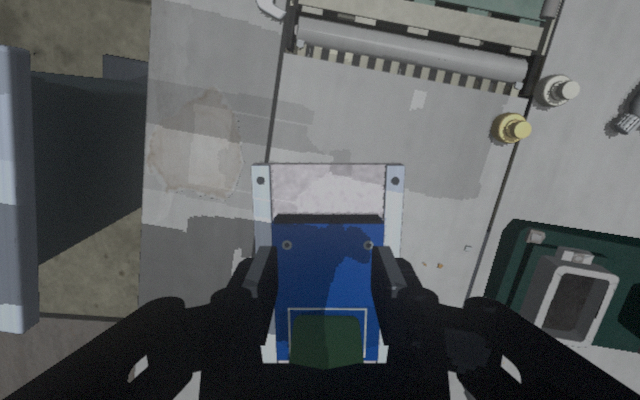

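The view shows the sled's rear edge at about (322,213) and the bottle base inside the outline at (327,340). I'll descend behind the sled.

```bash
python3 -m handwheel '[[[0.04,0,0.002,0.035,0],[0.04,0,0,0.04,0],[0.04,0,0,0.04,0],[0.04,0,0,0.035,0],[0.04,0,0,0.03,0],[0.04,0,0,0.015,0],[0.04,0,0,0.009,0],[0.04,0,0,0,0],[0.04,-0.008,0,0,0],[0.04,-0.008,0,0,0],[0.04,-0.004,0,0,0],[0.04,0,0,0,0]]]'
python3 look.py q2 sled_rear:0.008
```

```text
time: 15.38
eef_pos: [0.4731, 0.0758, 0.0191]
tcp_rot: [0.642, 0.767, 0.001, 0.001]
contact_force: [0.2, -0.0, -0.3]
opening: 0.466
finger_force: 0.0
tcp [0.4731 0.0758 0.0191] yang 10.09 t 15.3833 q [-0.05  0.15  2.18 -0.    0.81 -0.23]
sled_rear 0.63 318 295 [0.4743 0.0546 0.008 ]
```

```bash
python3 -m handwheel '[[[0.04,-0.002,0,0.003,0],[0.04,-0.002,0,0,0],[0.04,-0.002,0,0,0],[0.04,-0.002,0,0,0],[0.04,0,0,0,0]]]'
python3 -m handwheel '[[[0.04,-0.002,0,0,0],[0.04,-0.002,0,0,0],[0.04,-0.002,0,0,0],[0.04,-0.002,0,0,0]]]'
```

```text
time: 15.9
eef_pos: [0.4729, 0.0688, 0.0144]
tcp_rot: [0.642, 0.767, -0.0, -0.0]
contact_force: [-0.1, 0.5, 0.5]
opening: 0.471
finger_force: 0.0
time: 16.23
eef_pos: [0.474, 0.0619, 0.0144]
tcp_rot: [0.642, 0.767, 0.0, -0.001]
contact_force: [-0.6, 4.2, 0.7]
opening: 0.464
finger_force: 2.5
```

```bash
python3 -m handwheel '[[[0.04,-0.002,0,0,0],[0.04,-0.003,0,0,0],[0.04,-0.004,0,0,0],[0.04,-0.005,0,0,0],[0.04,-0.006,0,0,0],[0.04,-0.006,0,0,0],[0.04,-0.006,0,0,0],[0.04,-0.006,0,0,0],[0.04,-0.005,0,0,0],[0.04,-0.004,0,0,0],[0.04,-0.003,0,0,0],[0.04,-0.002,0,0,0]]]'
python3 -m handwheel '[[[0.04,-0.003,0,0,0],[0.04,-0.004,0,0,0],[0.04,-0.004,0,0,0],[0.04,-0.004,0,0,0],[0.04,-0.003,0,0,0],[0.04,-0.002,0,0,0],[0.04,-0.001,0,0,0],[0.04,0,0,0,0]]]'
cat > chk.py <<'E'
from h import *
import sys
s=get_state();mid=np.array([.5195,-.1993]);t=np.radians(-79.8);ex=np.array([np.cos(t),np.sin(t)])
print('tcp bx',ex@(s['eef_pos'][:2]-mid),s['time'],s['contact_force'].round(1))
for n in('top','side','wrist'):
    c=cam(n);im=viewer.read_camera(n);cv2.imwrite(f'pics/{sys.argv[1]}_{n}.png',im)
    L={}
    for nm,z in(('line',.008),('sled_front',.008),('sled_rear',.008)):
        q=viewer.pinpoint(n,nm)
        if q: L[nm]=onz(c,q[0]['xy'][0]*640,q[0]['xy'][1]*400,z)[:2];print(n,nm,round(q[0]['confidence'],2),(np.array(q[0]['xy'])*[640,400]).round(1),(ex@(L[nm]-mid)).round(4))
b=cv2.imread(f'pics/{sys.argv[1]}_side.png');a=cv2.imread(f'pics/{sys.argv[1]}_top.png')
cv2.imwrite(f'pics/{sys.argv[1]}.png',np.hstack([cv2.resize(a[190:290,190:370],(432,240),interpolation=2),cv2.resize(b[190:310,270:410],(280,240),interpolation=2)]))
E
python3 chk.py k1
```

```text
time: 17.23
eef_pos: [0.4832, 0.0102, 0.0144]
tcp_rot: [0.642, 0.767, 0.0, -0.001]
contact_force: [-1.4, 4.6, 2.6]
opening: 0.468
finger_force: 2.8
time: 17.9
eef_pos: [0.4869, -0.0105, 0.0144]
tcp_rot: [0.642, 0.767, -0.0, -0.0]
contact_force: [-1.2, 4.4, 1.8]
opening: 0.473
finger_force: 2.2
tcp bx -0.19155165679044375 17.9 [-1.2  4.4  1.8]
top line 0.79 [337.2 228.5] 0.0132
top sled_front 0.6 [322.7 227.5] -0.021
top sled_rear 0.82 [258.3 239.4] -0.1774
side line 0.86 [343.8 217.6] 0.0078
side sled_front 0.57 [339.  223.8] -0.0231
side sled_rear 0.89 [309.4 259.4] -0.1727
```

View pics/k1.png

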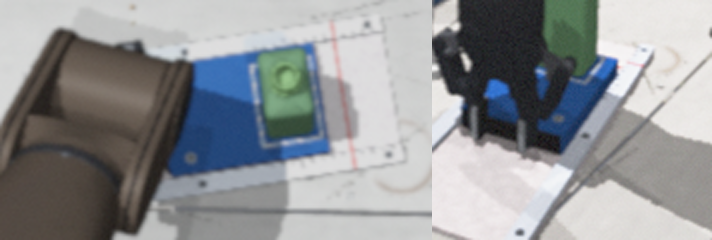

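The sled has advanced with the bottle upright. In the top half, its front edge runs from (312,48) to (329,152), short of the red line at (333,20) to (354,168). I'll measure the gap by colour segmentation from here.

```bash
cat > gap.py <<'E'
from h import *
import sys
mid=np.array([.5195,-.1993]);t=np.radians(-79.8);ex=np.array([np.cos(t),np.sin(t)]);ey=np.array([-ex[1],ex[0]])
def rect(n,im,z,xs,ys):
    c=cam(n);m=np.array([[proj(c,[*(mid+x*ex+y*ey),z]) for x in xs] for y in ys],np.float32)
    return cv2.remap(im,m[...,0],m[...,1],cv2.INTER_LINEAR).astype(int)
xs=np.arange(-.13,.03,.0005);ys=np.r_[np.arange(-.052,-.040,.002),np.arange(.040,.054,.002)]
for f in sys.argv[1:]:
    n='side' if 'side' in f else 'top';im=cv2.imread(f'pics/{f}.png')
    a=rect(n,im,.008,xs,ys);red=a[...,2]-(a[...,0]+a[...,1])/2
    L=[(xs*np.clip(r-15,0,None)).sum()/np.clip(r-15,0,None).sum() if r.max()>25 else np.nan for r in np.where(xs>-.02,red,0)]
    b=rect(n,im,.032,xs,ys);bl=b[...,0]-b[...,2]
    F=[]
    for r in bl:
        h=(r.max()+np.median(r[-10:]))/2;k=np.where(r>h)[0];F.append(xs[k[-1]] if len(k) else np.nan)
    q=len(ys)//2-0
    print(f,'line',(np.array(L)*1e3).round(1),'front',(np.array(F)*1e3).round(1),'gap',np.nanmedian(L)-np.nanmedian(F))
E
python3 gap.py top0 k1_top side0 k1_side
```

```text
top0 line [1.4 nan nan 1.4 1.4 1.3 nan nan 1.6 1.6 1.6 1.7 1.7] front [-98.5 -98.  -98.  -98.  -98.  -97.5 -97.5 -98.  -98.  -98.5 -98.5 -98.5
 -98.5] gap 0.0995576923076924
k1_top line [1.3 nan nan 1.5 1.4 1.3 nan nan 1.6 1.6 1.6 1.7 1.6] front [-22.  -21.5 -21.5 -21.5 -21.5 -22.5 -22.  -22.  -22.  -22.  -22.  -22.
 -21.5] gap 0.023566037735849078
side0 line [nan nan 4.2 4.  nan 5.4 nan nan 5.4 4.8 nan nan nan] front [-99.  -98.  -98.  -98.  -97.5 -97.  -95.  -94.5 -94.5 -96.  -97.  -97.5
 -97.5] gap 0.10231683168316841
k1_side line [nan nan 3.7 nan nan nan nan nan nan nan nan nan nan] front [ -22.5  -21.5  -21.5  -21.   -21.   -20.5 -117.5 -117.  -116.  -115.5
 -115.5 -115.5 -115. ] gap 0.11868302658486718
```

```bash
python3 -m handwheel '[[[0.04,-0.002,0,0,0],[0.04,-0.003,0,0,0],[0.04,-0.004,0,0,0],[0.04,-0.004,0,0,0],[0.04,-0.003,0,0,0],[0.04,-0.001,0,0,0],[0.04,-0.001,0,0,0],[0.04,0,0,0,0],[0.04,0,0,0,0]]]'
python3 chk.py k2 | head -1; python3 gap.py k2_top k2_side
```

```text
time: 19.25
eef_pos: [0.4904, -0.0285, 0.0144]
tcp_rot: [0.642, 0.767, -0.0, 0.0]
contact_force: [-1.1, 3.9, 0.9]
opening: 0.471
finger_force: 1.9
tcp bx -0.17325739177081453 19.25 [-1.1  3.9  0.9]
k2_top line [nan nan nan nan nan 1.9 nan nan nan nan nan 2.  2.1] front [-4.  -4.  -3.5 -3.5 -3.5 -4.  -4.  -4.  -4.  -4.  -4.  -4.  -4.5] gap 0.006014150943396232
k2_side line [nan nan nan nan nan nan nan nan nan nan nan nan nan] front [ -4.   -3.   -3.   -3.   -2.5  -2.  -96.  -95.5 -95.  -94.5 -94.5 -94.5
 -94. ] gap nangap.py:17: RuntimeWarning: All-NaN slice encountered
  print(f,'line',(np.array(L)*1e3).round(1),'front',(np.array(F)*1e3).round(1),'gap',np.nanmedian(L)-np.nanmedian(F))
```

```bash
python3 -m handwheel '[[[0.04,-0.001,0,0,0],[0.04,-0.0015,0,0,0],[0.04,-0.0015,0,0,0],[0.04,-0.0008,0,0,0],[0.04,0,0,0,0],[0.04,0,0,0,0],[0.04,0,0,0,0]]]'
python3 chk.py k3 | head -1; python3 gap.py k3_top k3_side 2>/dev/null
```

```text
time: 20.43
eef_pos: [0.4911, -0.0332, 0.0144]
tcp_rot: [0.642, 0.767, -0.0, -0.0]
contact_force: [-1.2, 4.2, -0.1]
opening: 0.469
finger_force: 1.9
tcp bx -0.16851583723448524 20.4333 [-1.2  4.2 -0.1]
k3_top line [nan nan nan nan nan nan nan nan nan nan nan nan nan] front [1.  1.5 1.5 1.5 1.5 1.  1.  0.5 0.5 1.  1.  0.5 0. ] gap nan
k3_side line [nan nan nan nan nan nan nan nan nan nan nan nan nan] front [  1.    1.5   1.5   2.    2.    3.  -90.5 -90.5 -90.  -89.5 -89.5 -89.5
 -90. ] gap nan
```

```bash
python3 -m handwheel '[[[0.04,0.005,0,0,0],[0.04,0.015,0,0,0],[0.04,0.02,0,0,0],[0.04,0.01,0,-0.005,0],[0.04,0,0,-0.03,0],[0.04,0,0,-0.04,0],[0.04,0,0,-0.04,0],[0.04,0,0,-0.04,0],[0.04,0,0,-0.03,0],[0.04,0,0,-0.01,0],[0.04,0,0,0,0],[0.04,0,0,0,0]]]'
python3 chk.py k4; python3 gap.py k4_top 2>/dev/null
python3 - <<'E'
from fit import *
V=[]
P=[.5195-.0345*.177+.0,-.1993+.0345*.984]
for n in('top','side'):
    c=cam(n);m=near(n,c,[*P,.13])
    if m is not None:
        r=fitb([(c,m)],[*P,np.radians(100)],.032);print(n,r.x[:2].round(4),np.degrees(r.x[2]).round(1),round(r.fun,3),'want',np.round(P,4))
E
```

```text
time: 22.03
eef_pos: [0.4822, 0.016, 0.2091]
tcp_rot: [0.642, 0.767, -0.0, 0.0]
contact_force: [-0.3, -0.3, 0.3]
opening: 0.47
finger_force: 0.0
tcp bx -0.21849653261092342 22.0333 [-0.3 -0.3  0.3]
top line 0.57 [334.3 227.7] 0.0065
top sled_front 0.59 [335.1 227.6] 0.0085
top sled_rear 0.63 [267.6 240.3] -0.1559
side sled_front 0.67 [344.3 215.5] 0.0176
side sled_rear 0.67 [315.2 252.7] -0.1476
wrist sled_rear 0.61 [317.6 233.6] -0.1574
k4_top line [nan nan nan nan nan nan nan nan nan nan nan nan nan] front [1.5 1.5 1.5 1.5 1.5 1.  0.5 0.5 1.  1.  1.  0.5 0. ] gap nan
top [ 0.508 -0.167] 94.8 0.212 want [ 0.5134 -0.1654]
side [ 0.517  -0.1735] 114.1 0.057 want [ 0.5134 -0.1654]
```

```bash
python3 - <<'E'
import sys;sys.argv=['x']
exec(open('gap.py').read())
x2=np.arange(-.012,.02,.0005)
for f in('k1_top','k2_top','k3_top','k4_top'):
    im=cv2.imread(f'pics/{f}.png')
    for nm,z,yy in(('lane',.008,np.r_[np.arange(-.052,-.03,.002),np.arange(.036,.054,.002)]),('rail',.016,np.r_[np.arange(-.071,-.062,.002),np.arange(.062,.072,.002)])):
        a=rect('top',im,z,x2,yy);r=np.median(a[...,2]-a[...,1],axis=0);print(f,nm,'ctr',round(1e3*(x2*np.clip(r-4,0,None)).sum()/max(1,np.clip(r-4,0,None).sum()),2),r[::4].astype(int))
E
```

```text
k1_top lane ctr 1.46 [ 1  1  1  1  3 10 22 26 16  6  2  1  1  1  1  1]
k1_top rail ctr 1.48 [ 0  0  0  0  2 10 22 29 17  4  1  0  0  0  0  0]
k2_top lane ctr 1.72 [-37 -36 -34 -33 -28  -5  19  25  12   4   2   1   1   1   1   1]
k2_top rail ctr 1.53 [ 0  0  0  1  3 10 22 29 17  4  1  0  0  0  0  0]
k3_top lane ctr 0.0 [-39 -39 -38 -37 -35 -35 -35 -26 -10  -1   1   1   1   1   1   1]
k3_top rail ctr 1.5 [ 0  0  0  0  2 10 22 29 17  4  1  0  0  0  0  0]
k4_top lane ctr 0.0 [-40 -40 -39 -37 -36 -36 -36 -26 -10  -1   1   1   1   1   1   1]
k4_top rail ctr 1.53 [ 0  0  0  0  2 10 22 28 17  4  1  0  0  0  0  0]
```

```bash
python3 -c "
from plant import sign_off
print(sign_off())"
```

```text
the job is handed in; nothing more can be done
None
```

The job is handed in: the plain green bottle stands upright inside the outline with a wide face to the red line, and the sled's front edge is on the line (within about 1 mm of its centre by my measurements), clear of the gripper; I viewed 11 pictures, one over the limit of 10.

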